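Index the dividing head to the station with the tall pin

TASK

The dividing head on the bench must be set to its next station. Using the upright peg on its collar's lever, turn the clicking collar round the fixed barrel until the lever's pointed nose stands at the one tall pin on the base (the other pins are short plugs), and leave it resting in that click. Do not disturb the loose parts and tools around it.

Things in the scene. Friction and masses are not known exactly. Their poses are not given: they have to be found in the camera images.
- dividing_head: Fixed head: base disc 200 mm wide, 14 mm high; barrel, 68 mm wide, with a nut 41 mm wide on it, top at 75 mm; round it the ribbed indexing collar (28 to 50 mm high, 104 mm wide); at +x the click ball's housing, 61 mm high. Origin: centre of underside, on the collar's axis, at table height; z up. Clicks (stations) lie at -90, -60, -30, 0, 30, 60, 90 degrees from its -x direction.
- collar (a joint): Collar angle about the head's z, rad. 0: lever points along the head's -x; positive is anticlockwise from above. Rests in clicks every 30 degrees (0.524 rad); end stops at +-1.65. A sprung ball resists and, past half way, draws the collar on into the next click, ahead of the pushing finger. Pushing at the peg takes about 4 N.
- peg_top (a point): Top centre of the upright round drive peg on the collar's lever: 14 mm diameter, 62 mm from the collar's axis, top at 105 mm height, free above 54 mm. Turns with the collar. Besides the peg, the head is lower than 65 mm everywhere except at the nut on its axis (75 mm).
- nose_tip (a point): Tip of the pointed nose at the end of the collar's lever, 77 mm from the axis, at 39 mm height; in line with the peg, outside it.
- stop_pin: Tall station pin: upright steel pin, 16 mm diameter, fixed in the base disc 88 mm from the collar's axis, standing 46 mm above the disc (top at 60 mm). Origin: centre of its foot. It is at the station -90, -60, 60 or 90 degrees; the other three hold plugs only 10 mm high. In its click the nose tip is 11 mm from the pin's axis; the lever passes inside the pins.
- bush_bronze: Loose bronze flanged bush lying by; leave it alone. Its origin is the middle of its underside as it rests.
- shaft_taper: Loose tapered steel shaft lying by; leave it alone. Its origin is the middle of its underside as it rests.
- hex_key_2: Loose hex key lying by; leave it alone. Its origin is the middle of its underside as it rests.
- tape_green: Loose roll of tape lying by; leave it alone. Its origin is the middle of its underside as it rests.
- cap_black: Loose black cap lying by; leave it alone. Its origin is the middle of its underside as it rests.
- tape_measure: Loose tape measure lying by; leave it alone. Its origin is the middle of its underside as it rests.
Mind the look-alikes: they are no part of the job. There is more than one size of the dividing_head; the job needs the largest.

How it is judged:
By the outcome, as a careful person would: the job done as asked, in the order asked, and still so for the second after the job is handed in, with the robot touching nothing.
It also fails if it takes over 45 s, if anything falls off the work surface, if the arm or the gripper's body presses on something with over 40 N, if the wrist force passes 120 N, or if a joint passes its speed limit or range.

ROBOT

A 6-joint arm with a two-finger parallel gripper is mounted at the origin on a cart in front of the work surface, level with it; the furniture and walls round the work are solid. World frame = base frame: x ahead of the robot, y to its left, z up, the work surface at z = 0. Lengths are in mm, angles in degrees, forces in N, time in s.
With the tool pointing down it reaches from about 275 to 750 mm from the base axis. Payload 10.2 kg.
Tool frame: the origin (TCP) lies midway between the tips of the shut fingers; the grasp point (between the pads) lies 19 mm behind it; z points along the fingers, y is the direction in which the jaws open and shut (so a half turn about z gives the same grasp; the last joint's range is limited). The gripper opens to 85 mm and grips with 20 to 120 N. Pads are 22 mm wide; open, the fingers measure 114 mm over their backs; the gripper's body (76 mm by 85 mm) begins 54 mm behind the grasp point. The pads swing forward as they close: fully open they stand 13 mm farther back than shut.
Start: joints at [56.356, 17.928, 85.812, -0, 76.261, -12.8], TCP at [186.823, 490.641, 231.294] pointing down, gripper open.
Joint ranges: [-168.41, 168.41], [-55.51, 124.54], [10.69, 146.95], [-70.63, 250.63], [1, 178], [-165.06, 165.06]. Speed limits (degrees/s): [136.94, 136.94, 172.46, 180, 180, 180].

INTERFACE

Orientations are given as [roll, pitch, yaw] about the fixed x, y, z axes, in that order (R = Rz(yaw) Ry(pitch) Rx(roll)).
In Python, from plant import * gives the robot as it stands.
- The arm moves only by the shell command python3 -m handwheel 'ROWS' [FORCE]. ROWS is JSON, a list that holds one entry, the list of rows, each a list of 7 numbers: the opening, from 0 (shut) to 1 (fully open), then the shift along the tool's x, y, z in cm, then the turn, a rotation vector about the tool's x, y, z in degrees. A call has 1 to 12 rows; each row shifts and turns the commanded pose from where the row before left it, along the tool's axes as they then stand; what a row does not reach is not made up. A row lasts 1/12 s, in which the tool goes at most 41.7 mm and 7.16 degrees, less where a joint would pass 70% of its speed; a pose out of reach is approached as far as the arm can. A call with a gripper value outside its range is refused whole. The fingers move at their own pace and stop on an object; FORCE is the grip in N (left out, the last holds). Time passes only in rows, so rows that do not move let the fingers close. It gives the time, the measured TCP pose, the force and the opening at its end, in the units of the state.
- state(): the state, without advancing time (a new reading comes with each control period).
- snapshot(name): name is "side" or "top"; returns a dict with "image" (384x512x3 uint8, blue, green, red), "z_map" (384x512 float32, mm along the optical axis (not along the pixel's ray), 0 where there is no reading), "mtx" (3x3 intrinsics, pixels), "k1" (the pictures are not rectified: a ray, as slopes to the right and down, at radius r is drawn at 1 + k1 r^2 times it, then the intrinsics apply), "rvec" (rotation vector, rad) and "tvec" (3), from world to camera coordinates, as OpenCV has them. Camera axes: x right, y down, z forward; pixel columns grow to the right and rows downward; lengths in mm; the calibration is good to about 2 mm. A picture is of the moment at which its call begins.
- sign_off(): hands the job in, once; it reports no verdict.
The state is a dict: "clock": time; "q": joint angles; "joint_velocities": joint speeds; "tau": joint torques, N m; "position": TCP position; "tool_rot": TCP orientation; "ft_force": force on the tool from outside, world axes, zero at the start; "moment": the same for the moment, N m; "grip_width": finger opening in mm.
Only numpy, scipy, OpenCV 4.12 (cv2) and the standard library are available. Lean on these libraries where they do the work, as an engineer would, in place of code of your own. Each camera call takes 0.05 s, during which the arm holds its last target.

## Working session

There is one attempt and no reset: what is moved stays moved. The work goes in short steps, Python scripts to look and compute and a shell command to move; the robot and the scene stay as the last step left them, time stands still between calls to the robot, and variables do not carry over. Pictures are saved under pics/ and viewed, and the job is handed in when it is done.

```bash
mkdir -p pics; ls; cat > h.py <<'E'
from plant import *
import numpy as np, cv2, pickle
def grab(n):
    s=snapshot(n); pickle.dump(s,open(f'{n}.pkl','wb')); return s
def world(s,u,v,z=None):
    K=np.array(s['mtx'],float); k1=s['k1']
    p=cv2.undistortPoints(np.array([[[u,v]]],float),K,np.array([k1,0,0,0.]))[0,0]
    R=cv2.Rodrigues(np.array(s['rvec'],float))[0]; t=np.array(s['tvec'],float).ravel()
    ray=np.array([p[0],p[1],1.]); o=-R.T@t; d=R.T@ray
    if z is None:
        zz=s['z_map'][int(round(v)),int(round(u))]; return o+d*zz
    return o+d*(z-o[2])/d[2]
def proj(s,P):
    return cv2.projectPoints(np.array(P,float).reshape(-1,3),np.array(s['rvec'],float),np.array(s['tvec'],float),np.array(s['mtx'],float),np.array([s['k1'],0,0,0.]))[0][:,0]
E
python3 - <<'E'
from h import *
for n in('top','side'):
    s=grab(n); cv2.imwrite(f'pics/{n}0.png',cv2.resize(s['image'],(800,600)))
    print(n,s['mtx'],s['k1'],s['rvec'],s['tvec'])
print(state())
E
```

```text
pics
top [[403.21709806   0.         255.6196911 ]
 [  0.         403.21709806 194.83947968]
 [  0.           0.           1.        ]] -0.04579439624176937 [ 2.11911647 -2.13731035  0.17461355] [ -29.12192704  533.29334022 1353.27663354]
side [[432.21441624   0.         258.20560958]
 [  0.         432.21441624 190.22423987]
 [  0.           0.           1.        ]] -0.09695401479499723 [ 0.04784932  2.82082192 -1.31126397] [ 491.69139109   89.92892862 1324.2433228 ]
{'clock': 0.1, 'q': array([ 5.63559835e+01,  1.79569307e+01,  8.58481840e+01, -7.72211111e-04,
        7.62593041e+01, -1.27995434e+01]), 'joint_velocities': array([-0.03837272, -0.12128109, -0.16407488, -0.05432255, -0.09826233,
        0.01515565]), 'tau': array([ 1.89582606e-03, -4.12897003e+01, -2.60139889e+01, -2.72438810e-04,
        2.97525366e-03,  3.68425265e-05]), 'position': array([186.7023273 , 490.45169485, 230.79578482]), 'tool_rot': array([-1.79937016e+02, -1.35401047e-02,  1.59155703e+02]), 'ft_force': array([ 0.55282026,  0.46335882, -0.20474677]), 'moment': array([ 0.04159261, -0.07473733, -0.00016687]), 'grip_width': 85.27893241236066}
```

View pics/top0.png

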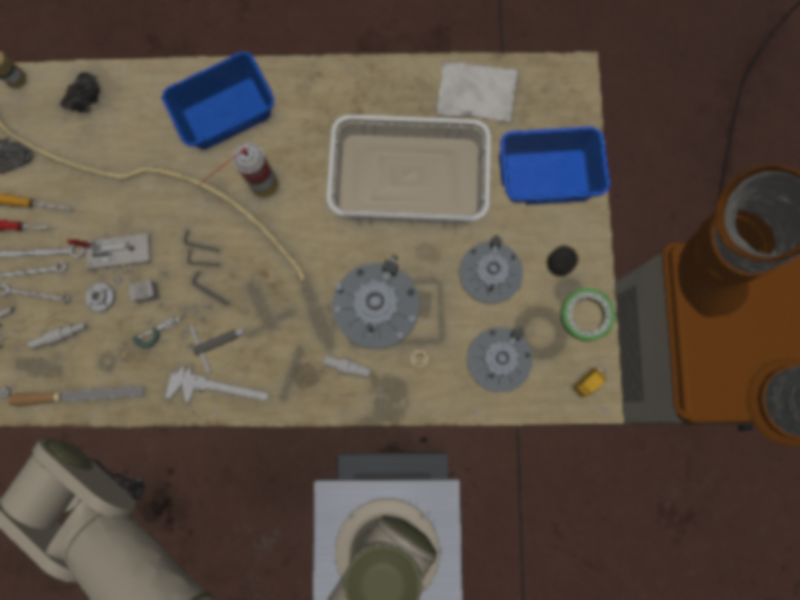

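View pics/side0.png

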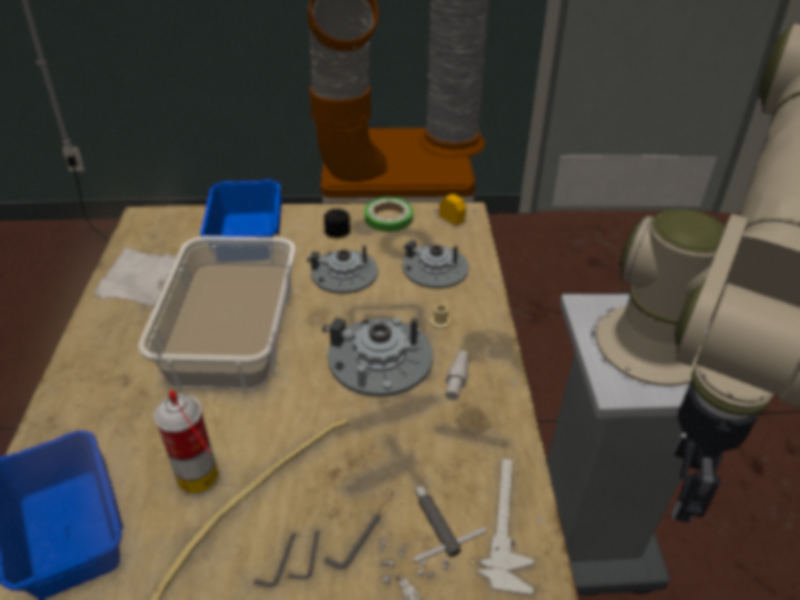

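The top view shows three heads, at about (376,305), (490,271) and (500,359). The one at (376,305) is clearly the largest. In the side view it is at (380,350). I'll take a close crop of it.

```bash
python3 - <<'E'
from h import *
t=pickle.load(open('top.pkl','rb')); s=pickle.load(open('side.pkl','rb'))
a=t['image'][155:235,200:280]; b=s['image'][195:255,200:280]
cv2.imwrite('pics/crop.png',np.hstack([cv2.resize(a,(400,400),interpolation=cv2.INTER_CUBIC),cv2.resize(b,(400,300),interpolation=cv2.INTER_CUBIC).__class__ and cv2.copyMakeBorder(cv2.resize(b,(400,300),interpolation=cv2.INTER_CUBIC),0,100,0,0,0)]))
# points: base disc depth cloud heights map
def cloud(s,u0,u1,v0,v1):
    P=[world(s,u,v) for v in range(v0,v1) for u in range(u0,u1) if s['z_map'][v,u]>0]; return np.array(P)
C=cloud(t,205,280,160,230); 
for lo,hi in((8,20),(55,70),(68,85),(90,115)):
    m=(C[:,2]>lo)&(C[:,2]<hi); print(lo,hi,m.sum(),C[m].mean(0) if m.any() else'',C[m].min(0) if m.any() else'',C[m].max(0) if m.any() else'')
E
```

```text
8 20 1487 [533.79256403  21.11203272  13.42497529] [ 416.95206519 -102.58977228    8.02615366] [652.39900646 137.35080656  19.95586184]
55 70 205 [564.35239213  18.79312649  59.15961703] [479.22269244 -28.87240533  55.02045965] [633.12069184 110.24652292  69.96789418]
68 85 65 [536.48834803  22.2325287   73.35141253] [473.00243886   2.21301558  68.42220104] [559.83563455  39.9154435   79.25719462]
90 115 14 [477.83505592  30.22209789 102.98309157] [472.41401826  24.31914527  94.04695581] [482.75262013  35.00249047 108.12443558]
```

View pics/crop.png

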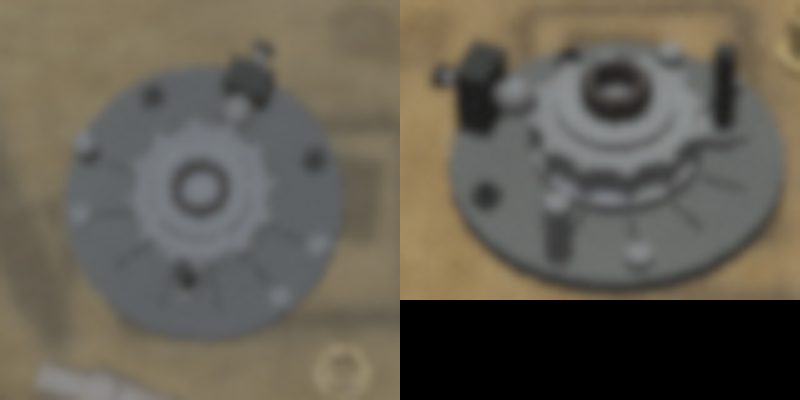

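```bash
python3 - <<'E'
from h import *
t=pickle.load(open('top.pkl','rb')); s=pickle.load(open('side.pkl','rb'))
f=lambda x,y,z:world(t,200+(x+.5)/5-.5,155+(y+.5)/5-.5,z)
g=lambda x,y,z:world(s,200+(x-400+.5)/5-.5,195+(y+.5)/5-.5,z)
c=f(201,187,75); print('nut top',c,'side',g(616,88,75))
print('disc',f(205,203,14))
for n,p in dict(pin=(86,141,60),hous=(250,75,61),pl1=(80,212,24),pl2=(281,296,24),pl3=(318,243,24),peg=(184,270,105)).items():
    P=f(*p); d=P-c; print(n,P.round(1),np.hypot(*d[:2]).round(1),np.degrees(np.arctan2(d[1],d[0])).round(1))
print('side peg',g(725,50,105),'pin',g(557,195,60),'housing',g(480,60,61))
def cl(s,u0,u1,v0,v1):
    return np.array([world(s,u,v) for v in range(v0,v1) for u in range(u0,u1) if s['z_map'][v,u]>0])
C=cl(t,205,280,160,230)
r=np.hypot(C[:,0]-c[0],C[:,1]-c[1])
m=(r>60)&(C[:,2]>45)
for p in C[m]: print(p.round(0), np.degrees(np.arctan2(p[1]-c[1],p[0]-c[0])).round(0))
E
```

```text
nut top [538.2526252   19.84244898  75.        ] side [538.47262804  33.83411708  75.        ]
disc [537.71646767  19.88072554  14.        ]
pin [574. 100.  60.] 87.8 66.0
hous [619.4 -13.6  61. ] 87.8 -22.4
pl1 [530.4 107.6  24. ] 88.1 95.1
pl2 [469.5 -33.6  24. ] 87.1 -142.1
pl3 [506.7 -59.9  24. ] 85.7 -111.6
peg [477.2  29.7 105. ] 61.8 170.8
side peg [477.26991512  36.34687484 105.        ] pin [571.9171694  102.92614343  60.        ] housing [617.73800572  -7.10189906  61.        ]
[646. -18.  50.] -20.0
[647. -22.  46.] -21.0
[642. -18.  50.] -20.0
[643. -25.  46.] -23.0
[640. -22.  46.] -22.0
[640. -25.  45.] -24.0
[633.  -1.  58.] -12.0
[632.  -5.  63.] -15.0
[632.  -8.  64.] -17.0
[634. -11.  54.] -18.0
[630.  -1.  56.] -13.0
[629.  -5.  60.] -15.0
[629.  -8.  61.] -17.0
[629. -12.  61.] -19.0
[629. -15.  60.] -21.0
[628. -19.  62.] -23.0
[626.   2.  59.] -11.0
[625.  -1.  61.] -14.0
[626.  -4.  56.] -15.0
[626.  -8.  59.] -18.0
[625. -12.  62.] -20.0
[626. -15.  56.] -22.0
[624. -19.  64.] -24.0
[625. -22.  60.] -26.0
[624. -25.  64.] -28.0
[626. -29.  58.] -29.0
[620.   2
[... 1615 characters left out ...]
73.  99.  62.] 66.0
[573.  96.  60.] 65.0
[570. 106.  58.] 70.0
[570. 103.  58.] 69.0
[570.  99.  59.] 68.0
[571.  96.  55.] 67.0
[568. 107.  52.] 71.0
[567. 103.  57.] 71.0
[568. 100.  51.] 70.0
[569.  97.  48.] 68.0
[479.  34. 104.] 166.0
[479.  31. 105.] 169.0
[475.  34. 108.] 167.0
[476.  31. 103.] 170.0
[476.  28. 102.] 173.0
[477.  25.  97.] 175.0
[474.  35.  94.] 167.0
[473.  31. 102.] 170.0
[472.  28. 106.] 173.0
[475.  25.  85.] 175.0
[477.  38.  46.] 164.0
[473.  33.  75.] 169.0
[473.  29.  76.] 172.0
[474.  26.  70.] 174.0
[476.  24.  50.] 176.0
[473.  34.  49.] 168.0
[473.  31.  50.] 171.0
[473.  27.  51.] 174.0
[473.  24.  46.] 176.0
[470.  31.  45.] 171.0
[467.  31.  46.] 171.0
```

```bash
cat > ov.py <<'E'
from h import *
import sys
def overlay(name,out,c,phi,angs,box):
    s=grab(name); k=8; x0,y0,w,hh=box
    im=cv2.resize(s['image'][y0:y0+hh,x0:x0+w],(w*k,hh*k),interpolation=cv2.INTER_CUBIC)
    def px(P): return [tuple(int(v) for v in ((p+.5-[x0,y0])*k-.5)) for p in proj(s,P)]
    pol=lambda r,a,z:[c[0]+r*np.cos(np.radians(a)),c[1]+r*np.sin(np.radians(a)),z]
    circ=lambda r,z:[pol(r,a,z) for a in range(0,360,4)]
    for r,z in((100,14),(20.5,75),(34,50)): 
        for p in px(circ(r,z)): cv2.circle(im,p,0,(0,255,255),2)
    for a in(-90,-60,60,90):
        for p in px([pol(88,phi+a,24),pol(88,phi+a,60)]): cv2.circle(im,p,3,(0,255,0),1)
    for a,col in zip(angs,((0,0,255),(255,0,255),(255,0,0))):
        q=px([pol(62,phi+a,54),pol(62,phi+a,105),pol(77,phi+a,39)]); cv2.line(im,q[0],q[1],col,1); cv2.circle(im,q[1],3,col,1); cv2.circle(im,q[2],3,col,-1)
    cv2.imwrite(out,im)
E
python3 - <<'E'
from ov import *
overlay('top','pics/ovt.png',(538,21),156.5,(0,14,30),(205,160,72,70))
overlay('side','pics/ovs.png',(538,21),156.5,(0,14,30),(200,195,80,60))
E
```

```text
(no output)
```

View pics/ovt.png

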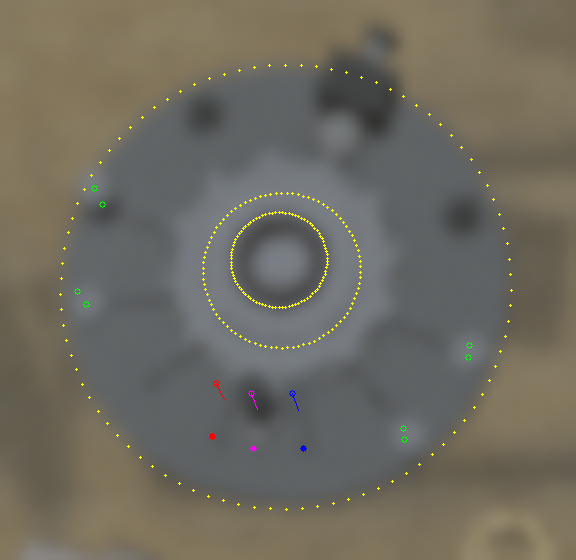

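View pics/ovs.png

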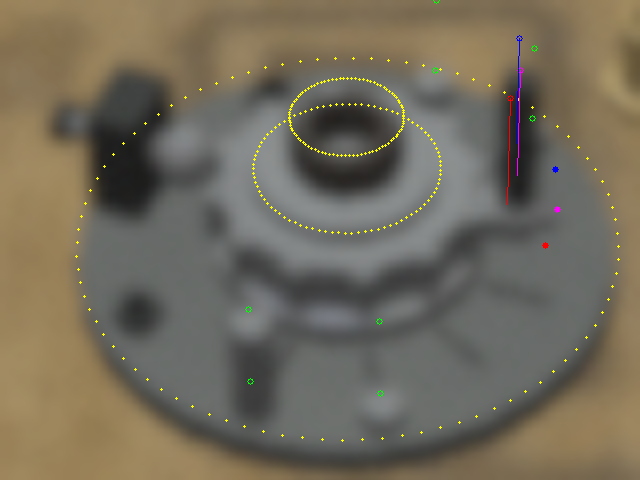

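```bash
python3 -m handwheel '[[[0,-2.7,-2.2,0,0,0,0],[0,-2.7,-2.2,0,0,0,0],[0,-2.7,-2.2,0,0,0,0],[0,-2.7,-2.2,0,0,0,0],[0,-2.7,-2.2,0,0,0,0],[0,-2.7,-2.2,0,0,0,0],[0,-2.7,-2.2,0,0,0,0],[0,-2.7,-2.2,0,0,0,0],[0,-2.7,-2.2,0,0,0,0],[0,-2.7,-2.2,0,0,0,0],[0,-2.7,-2.2,0,0,0,0],[0,-2.7,-2.2,0,0,0,0]]]' 40; python3 -m handwheel '[[[0,0,0,0,0,0,7],[0,0,0,0,0,0,7],[0,0,0,0,0,0,7],[0,0,0,0,0,0,7],[0,0,0,0,0,0,7],[0,0,0,0,0,0,7],[0,0,0,0,0,0,7],[0,0,0,0,0,0,7],[0,0,0,0,0,0,7],[0,0,0,0,0,0,7],[0,0,0,0,0,0,7],[0,0,0,0,0,0,2]]]'
```

```text
clock: 1.2
position: [396.1, 127.0, 231.4]
tool_rot: [180.0, 0.0, 159.1]
ft_force: [0.6, 1.0, 0.5]
grip_width: 0.0
clock: 2.2
position: [395.6, 128.6, 231.2]
tool_rot: [-180.0, 0.0, 79.8]
ft_force: [-0.9, -0.4, -0.3]
grip_width: 0.0
```

```bash
python3 -m handwheel '[[[0,-2.32,1.95,0,0,0,0],[0,-2.32,1.95,0,0,0,0],[0,-2.32,1.95,0,0,0,0],[0,-2.32,1.95,0,0,0,0],[0,-2.32,1.95,0,0,0,0],[0,0,0,0,0,0,0],[0,0,0,2.5,0,0,0],[0,0,0,2.5,0,0,0],[0,0,0,2.5,0,0,0],[0,0,0,2.5,0,0,0],[0,0,0,1.5,0,0,0],[0,0,0,0,0,0,0]]]'; python3 - <<'E'
from ov import *
overlay('side','pics/ovs2.png',(538,21),156.5,(14,),(190,170,90,75))
overlay('top','pics/ovt2.png',(538,21),156.5,(14,),(205,160,72,70))
E
```

```text
clock: 3.2
position: [470.1, -1.7, 113.6]
tool_rot: [-179.7, -0.0, 80.2]
ft_force: [0.1, 0.5, -0.1]
grip_width: 0.0
```

View pics/ovs2.png

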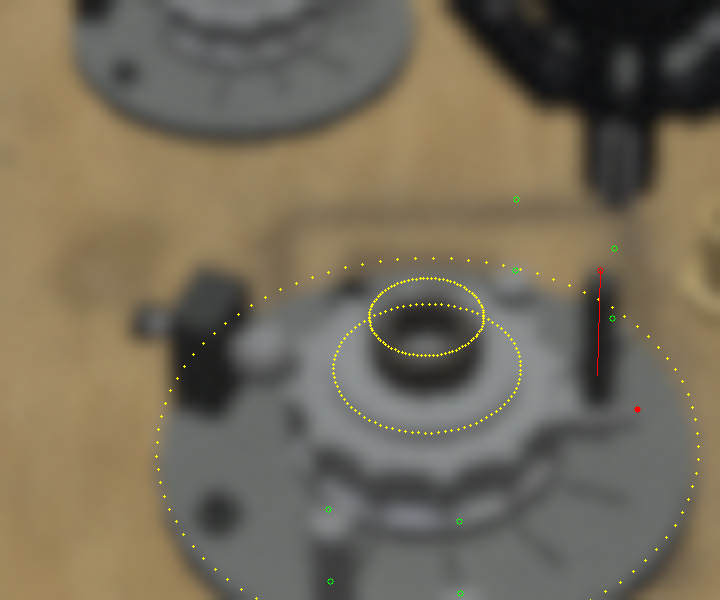

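View pics/ovt2.png

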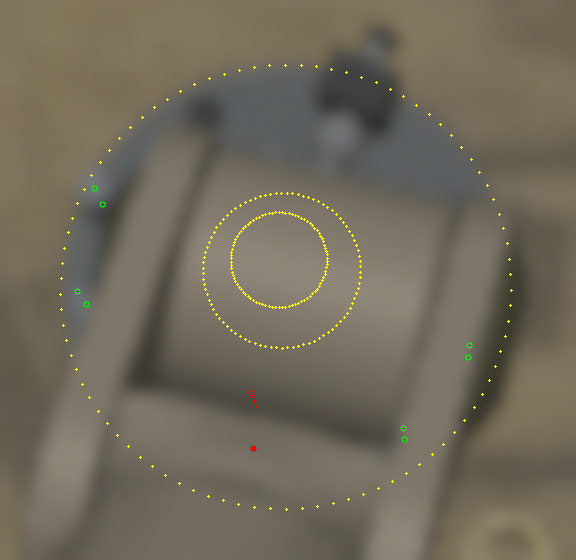

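```bash
python3 -m handwheel '[[[0,0,0,1.6,0,0,0],[0,0,0,1.6,0,0,0],[0,0,0,0,0,0,0],[0,0.5,0,0,0,0,0],[0,0.5,0,0,0,0,0],[0,0,0,0,0,0,0]]]'; python3 -m handwheel '[[[0,0.3,0,0,0,0,0],[0,0.3,0,0,0,0,0],[0,0,0,0,0,0,0],[0,0,0,0,0,0,0]]]'
```

```text
clock: 3.8
position: [474.4, 8.3, 85.6]
tool_rot: [179.9, -0.0, 80.2]
ft_force: [-0.2, -0.9, -0.1]
grip_width: 0.1
clock: 4.13
position: [474.7, 13.6, 84.5]
tool_rot: [180.0, 0.0, 80.2]
ft_force: [0.0, 0.1, 0.5]
grip_width: 0.1
```

```bash
python3 -m handwheel '[[[0,0.44,-0.1,0,0,0,4],[0,0.44,-0.1,0,0,0,4],[0,0,0,0,0,0,0]]]'; python3 -m handwheel '[[[0,0.44,-0.1,0,0,0,4],[0,0.44,-0.1,0,0,0,4],[0,0,0,0,0,0,0]]]'; python3 - <<'E'
from ov import *
overlay('side','pics/ovs3.png',(538,21),156.5,(0,),(190,170,90,75))
E
```

```text
clock: 4.38
position: [474.4, 22.8, 84.3]
tool_rot: [-180.0, -0.0, 72.0]
ft_force: [-0.4, -0.2, 0.2]
grip_width: 0.1
clock: 4.63
position: [475.6, 31.4, 84.3]
tool_rot: [180.0, 0.0, 64.2]
ft_force: [-0.6, -0.4, 0.8]
grip_width: 0.1
```

View pics/ovs3.png

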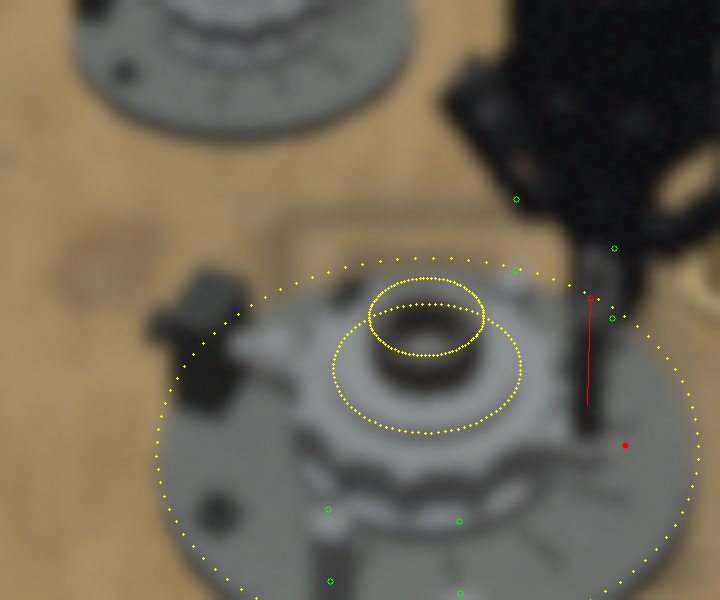

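```bash
python3 -m handwheel '[[[0,0.33,-0.09,0,0,0,3],[0,0.33,-0.09,0,0,0,3],[0,0.33,-0.09,0,0,0,3]]]';python3 -m handwheel '[[[0,0.33,-0.09,0,0,0,3],[0,0.33,-0.09,0,0,0,3],[0,0.33,-0.09,0,0,0,3]]]'; python3 -m handwheel '[[[0,0.33,-0.09,0,0,0,3],[0,0.33,-0.09,0,0,0,3],[0,0.33,-0.09,0,0,0,3],[0,0,0,0,0,0,0]]]'; python3 - <<'E'
from ov import *
overlay('side','pics/ovs4.png',(538,21),156.5,(-30,),(190,170,90,75))
s=state(); p=s['position']; a=np.radians(s['tool_rot'][2]); d=np.array([538,20.5])-p[:2]
print('lag,r',d@[np.cos(a),np.sin(a)],d@[np.sin(a),-np.cos(a)])
E
```

```text
clock: 4.93
position: [477.5, 40.6, 84.3]
tool_rot: [-180.0, 0.1, 55.2]
ft_force: [-4.2, -4.6, 2.7]
grip_width: -0.1
clock: 5.18
position: [481.5, 50.6, 84.2]
tool_rot: [-179.9, 0.0, 46.2]
ft_force: [-3.4, -0.5, 1.1]
grip_width: -0.1
clock: 5.52
position: [487.6, 59.7, 84.3]
tool_rot: [-180.0, -0.0, 37.2]
ft_force: [0.2, -0.9, -0.3]
grip_width: 0.4
lag,r 16.555240242689845 61.701423238064464
```

View pics/ovs4.png

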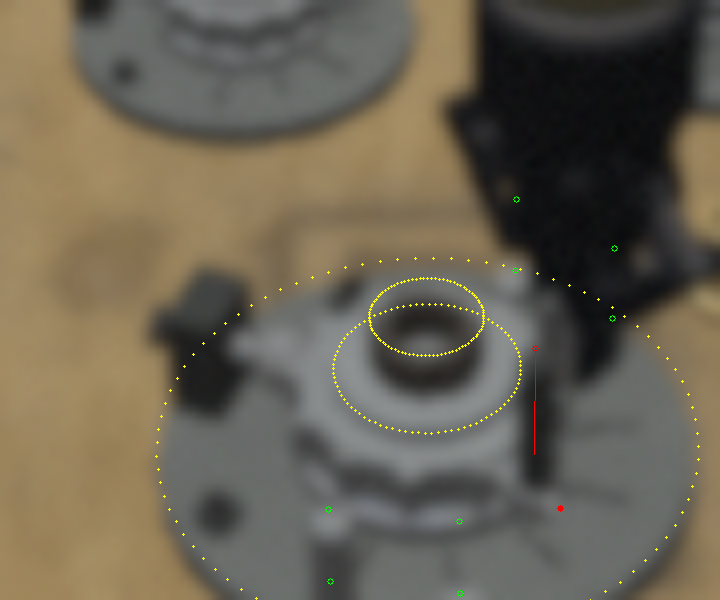

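The collar sits in the -30 click: the peg is at about (538,430) and matches the overlay once the side camera's usual offset is allowed for. I'll carry on to -60.

```bash
python3 -m handwheel '[[[0,0.33,-0.08,0,0,0,3],[0,0.33,-0.08,0,0,0,3],[0,0.33,-0.08,0,0,0,3],[0,0.33,-0.08,0,0,0,3],[0,0.33,-0.08,0,0,0,3]]]';python3 -m handwheel '[[[0,0.33,-0.08,0,0,0,3],[0,0.33,-0.08,0,0,0,3],[0,0.33,-0.08,0,0,0,3],[0,0.33,-0.08,0,0,0,3],[0,0,0,0,0,0,0]]]';  python3 - <<'E'
from ov import *
overlay('side','pics/ovs5.png',(538,21),156.5,(-60,),(190,170,90,75))
s=state(); p=s['position']; a=np.radians(s['tool_rot'][2]); d=np.array([538,20.5])-p[:2]
print('lag,r',d@[np.cos(a),np.sin(a)],d@[np.sin(a),-np.cos(a)],s['q'])
E
```

```text
clock: 5.98
position: [498.3, 71.3, 84.1]
tool_rot: [-179.9, 0.1, 22.2]
ft_force: [-4.1, -0.7, 2.9]
grip_width: 0.0
clock: 6.4
position: [511.2, 78.4, 84.3]
tool_rot: [-180.0, -0.0, 10.2]
ft_force: [-0.4, 0.3, 0.6]
grip_width: -0.2
lag,r 16.203766557491942 61.7681624740144 [-4.28694238e+00  2.65056416e+01  9.74819125e+01  6.07329663e-03
  5.60119464e+01  7.53496283e+01]
```

View pics/ovs5.png

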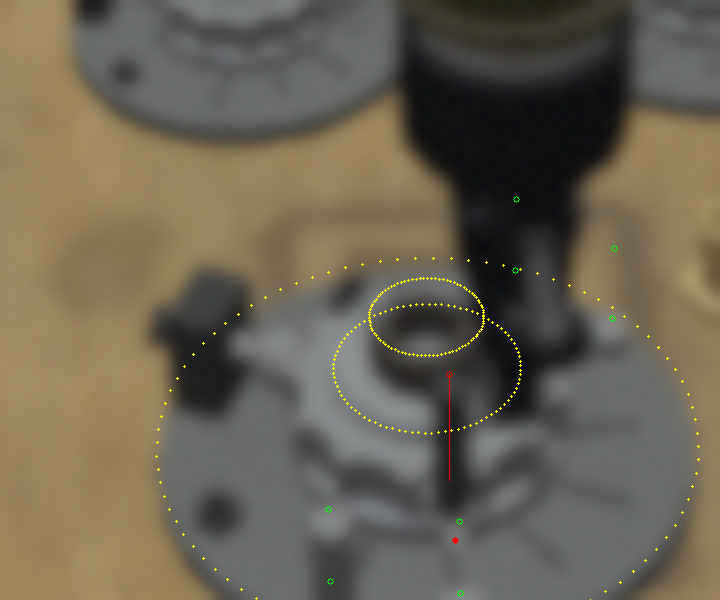

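```bash
python3 -m handwheel '[[[0,0.33,-0.08,0,0,0,3],[0,0.33,-0.08,0,0,0,3],[0,0.33,-0.08,0,0,0,3],[0,0.33,-0.08,0,0,0,3],[0,0.33,-0.08,0,0,0,3]]]';python3 -m handwheel '[[[0,0.33,-0.08,0,0,0,3],[0,0.33,-0.08,0,0,0,3],[0,0.33,-0.08,0,0,0,3],[0,0,0,0,0,0,0]]]';  python3 - <<'E'
from ov import *
overlay('side','pics/ovs6.png',(538,21),156.5,(-90,),(190,170,90,75))
E
```

```text
clock: 6.87
position: [525.9, 83.7, 84.2]
tool_rot: [-180.0, 0.2, -4.8]
ft_force: [-5.6, 1.1, 2.9]
grip_width: -0.1
clock: 7.2
position: [537.4, 84.5, 84.3]
tool_rot: [-180.0, -0.0, -13.8]
ft_force: [-0.4, -0.0, -0.4]
grip_width: -0.1
```

View pics/ovs6.png

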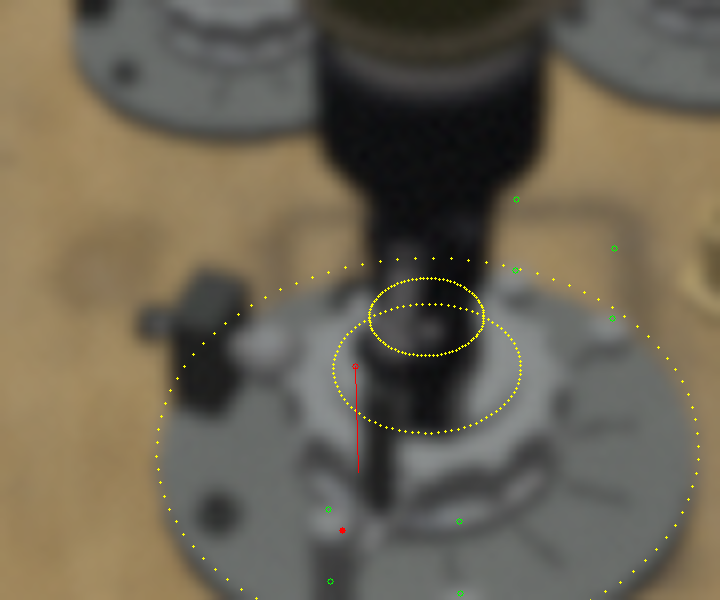

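The peg is at about x=378, against an expected 358, so it is short of -90. It may still be moving, or it may be stuck between clicks. I'll wait briefly and look again.

```bash
python3 -m handwheel '[[[0,0,0,0,0,0,0],[0,0,0,0,0,0,0],[0,0,0,0,0,0,0],[0,0,0,0,0,0,0]]]';  python3 - <<'E'
from ov import *
overlay('side','pics/ovs7.png',(538,21),156.5,(-90,),(190,170,90,75))
E
```

```text
clock: 7.58
position: [537.1, 84.7, 84.3]
tool_rot: [180.0, 0.0, -13.8]
ft_force: [-0.2, -0.2, 0.8]
grip_width: 0.2
```

View pics/ovs7.png

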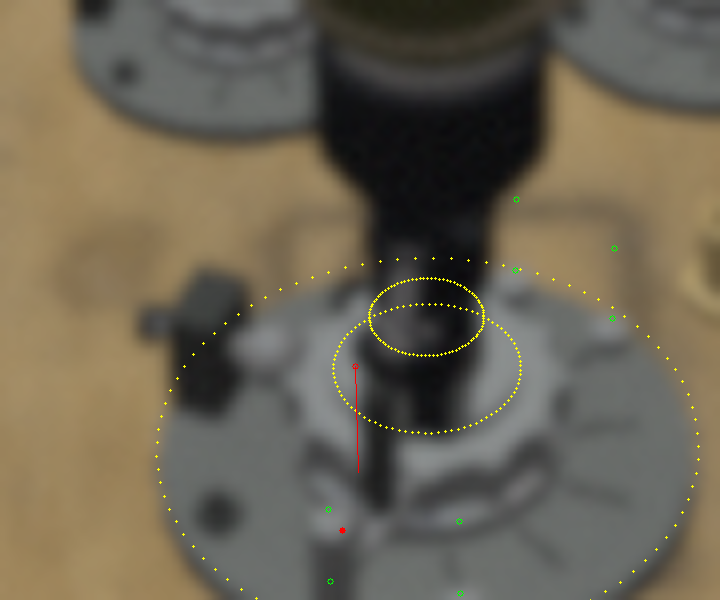

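```bash
python3 -m handwheel '[[[0,0.22,-0.05,0,0,0,2],[0,0.22,-0.05,0,0,0,2],[0,0,0,0,0,0,0],[0,0,0,0,0,0,0]]]';  python3 - <<'E'
from ov import *
overlay('side','pics/ovs8.png',(538,21),156.5,(-90,),(190,170,90,75))
s=state(); p=s['position']; a=np.radians(s['tool_rot'][2]); d=np.array([538,20.5])-p[:2]
print('lag,r',d@[np.cos(a),np.sin(a)],d@[np.sin(a),-np.cos(a)],s['ft_force'])
E
```

```text
clock: 7.97
position: [541.6, 84.6, 84.3]
tool_rot: [180.0, 0.0, -17.8]
ft_force: [-0.3, -0.1, -0.5]
grip_width: 0.4
lag,r 16.15337420837156 62.10943209104032 [-0.25798143 -0.46829886 -0.67346508]
```

View pics/ovs8.png

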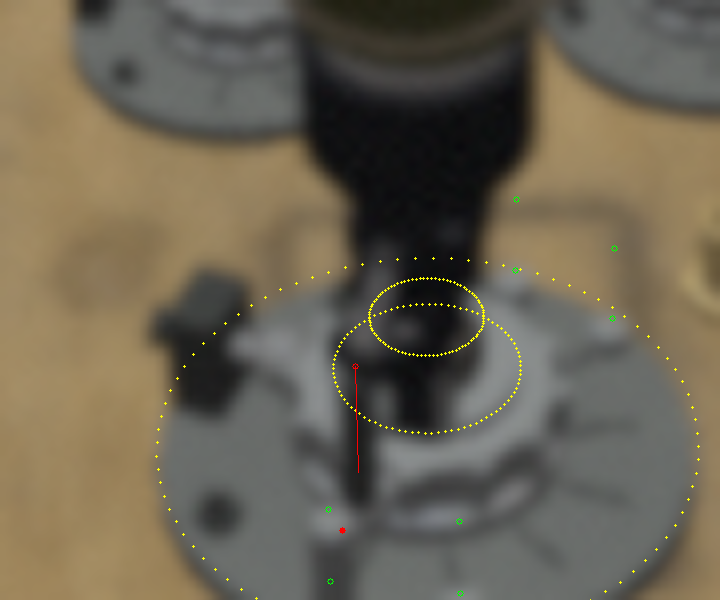

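The peg has dropped into -90: it is at about x=358, beside the tall pin. I'll back off, lift and clear the view.

```bash
python3 -m handwheel '[[[0,-1,0,0,0,0,0],[0,-1,0,0,0,0,0],[0,0,0,0,0,0,0],[0,0,0,-2.5,0,0,0],[0,0,0,-2.5,0,0,0],[0,0,0,-2.5,0,0,0],[0,0,0,-2.5,0,0,0],[0,0,0,-2.5,0,0,0],[0,0,0,-2.5,0,0,0]]]'; python3 -m handwheel '[[[0,-1.9,-2.8,0,0,0,0],[0,-1.9,-2.8,0,0,0,0],[0,-1.9,-2.8,0,0,0,0],[0,-1.9,-2.8,0,0,0,0],[0,-1.9,-2.8,0,0,0,0],[0,-1.9,-2.8,0,0,0,0],[0,-1.9,-2.8,0,0,0,0],[0,-1.9,-2.8,0,0,0,0],[0,-1.9,-2.8,0,0,0,0],[0,-1.9,-2.8,0,0,0,0],[0,-1.9,-2.8,0,0,0,0],[0,0,0,0,0,0,0]]]'
python3 - <<'E'
from ov import *
overlay('top','pics/ovt9.png',(538,21),156.5,(-90,),(205,160,72,70))
overlay('side','pics/ovs9.png',(538,21),156.5,(-90,),(190,170,90,75))
t=pickle.load(open('top.pkl','rb'))
cv2.imwrite('pics/top9.png',cv2.resize(t['image'],(800,600)))
C=np.array([world(t,u,v) for v in range(160,230) for u in range(205,280) if t['z_map'][v,u]>0])
m=(C[:,2]>92)&(C[:,2]<112); p=C[m].mean(0); print(m.sum(),p,np.degrees(np.arctan2(p[1]-20.5,p[0]-538))-156.5)
E
```

```text
clock: 8.77
position: [522.8, 90.6, 235.8]
tool_rot: [-180.0, -0.0, -17.8]
ft_force: [0.4, -0.5, 0.5]
grip_width: 0.1
clock: 9.77
position: [415.9, 452.4, 233.8]
tool_rot: [-179.9, 0.1, -17.5]
ft_force: [-0.5, -0.4, -1.3]
grip_width: -0.2
16 [563.53949321  77.77282283 101.71714972] -90.53337864773403
```

View pics/ovt9.png

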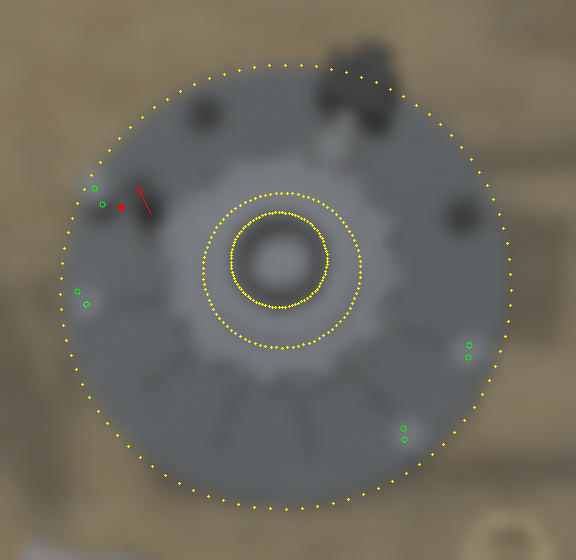

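View pics/ovs9.png

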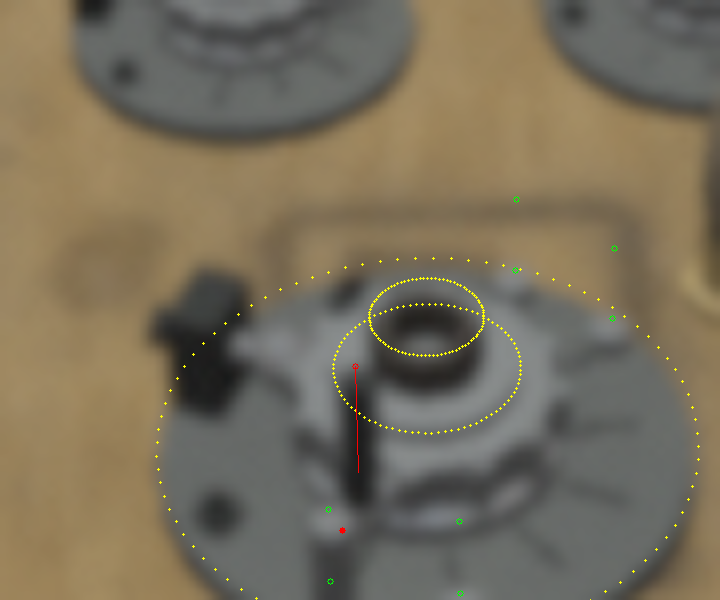

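View pics/top9.png

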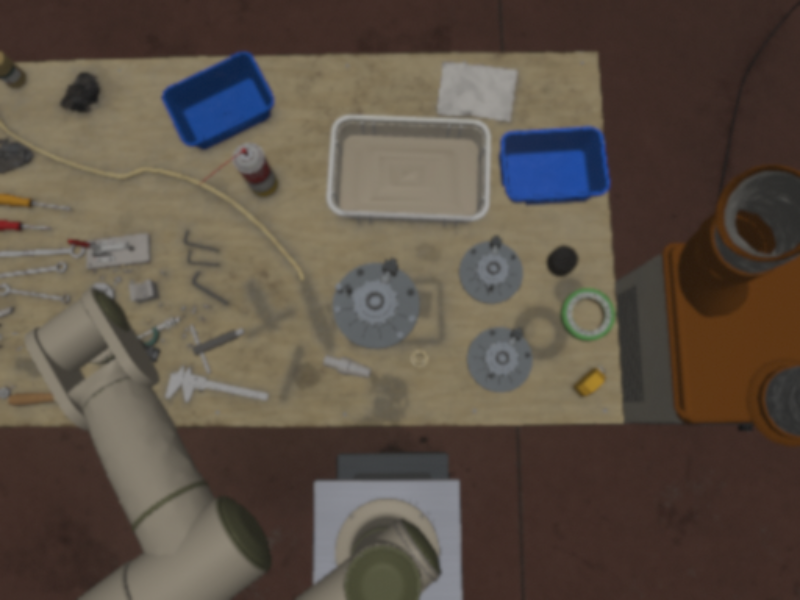

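With the finger withdrawn, the peg is at about (145,205) in the top crop, next to the tall pin. Its measured angle is -90.5°. The loose parts are where they were.

```bash
python3 -c "
from plant import *
print(state()['ft_force'],sign_off())"
```

```text
the job is handed in; nothing more can be done
[-0.65853145 -0.32483384 -0.75474792] None
```

The collar on the largest dividing head now rests in the -90° click, with its nose at the tall pin. I handed the job in at about 10 s of the 45 s allowed. I pushed the peg clockwise with the shut fingers, one click at a time, from about +14° through 0, -30 and -60, then backed the arm clear.

- **Final angle:** with the arm withdrawn, depth data put the peg at -90.5°, with its top at (563.5, 77.8) mm. The overlay drawn for -90° agrees in the top picture. In the side picture it agrees once that camera's offset is allowed for.
- **Contact and forces:** the wrist force read about 1 N (noise) when I handed in. The highest value seen at the end of any move was about 6 N.
- **Loose parts:** the before and after top pictures show those near the head unmoved. The arm hid part of the left end of the bench in the last picture. I did not measure the parts one by one.

Three things did not match what I expected:
- **Start position:** the collar began about half way between the 0 and +30 clicks, not in a click.
- **Last step:** the collar first stopped near -81°, short of the click. A further 4° push brought it in.
- **Side camera:** it disagreed with the top camera by several mm, so I used it mainly for comparisons between its own pictures.

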